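# Smooth one flat of a hexagonal bar, then index it to the third stop and hold it there

### The arm

A 6-joint arm with a two-finger parallel gripper is mounted at the origin on a cart in front of the work surface, level with it; the furniture and walls round the work are solid. World frame = base frame: x ahead of the robot, y to its left, z up, the work surface at z = 0. Lengths are in mm, angles in degrees, forces in N, time in s.
With the tool pointing down it reaches from about 300 to 850 mm from the base axis. Payload 4.2 kg.
Tool frame: the origin (TCP) lies midway between the tips of the shut fingers; the grasp point (between the pads) lies 19 mm behind it; z points along the fingers, y is the line along which they close (so a half turn about z gives the same grasp; the last joint's range is limited). The gripper opens to 91 mm and grips with 3 to 60 N. Pads are 32 mm wide; open, the fingers measure 118 mm over their backs; the gripper's body (76 mm by 178 mm) begins 60 mm behind the grasp point.
Start: joints at [75.917, 18.312, 89.639, -0, 72.044, -1.146], TCP at [128.736, 560.42, 213.976] pointing down, gripper open.
Joint ranges: [-177.97, 177.97], [-48.28, 115.42], [12.27, 149.76], [-77.06, 257.06], [2.81, 150.46], [-146.56, 146.56]. Speed limits (degrees/s): [147.25, 147.25, 180, 180, 180, 180].

### API

Orientations are given as [roll, pitch, yaw] about the fixed x, y, z axes, in that order (R = Rz(yaw) Ry(pitch) Rx(roll)).
In Python, from workcell import env gives the robot as it stands.
- The arm moves only by the shell command python3 -m jog 'ROWS' [FORCE]. ROWS is a JSON object of lists of equal length, an entry for each row: "jaw": the finger opening in mm, from 0 to 91.2; "slide": the shift along the tool's x, y, z in units of 30 mm (1.0 is 30 mm), a list of three; "spin": the turn about the tool's z in units of 8 degrees (1.0 is 8 degrees). In form: {"jaw": [jaw, ...], "slide": [[dx, dy, dz], ...], "spin": [spin, ...]}. A call has 1 to 10 rows; each row shifts and turns the commanded pose from where the row before left it, along the tool's axes as they then stand; what a row does not reach is not made up. A row lasts 1/10 s, in which the tool goes at most 50 mm and 8.59 degrees, less where a joint would pass 70% of its speed; a pose out of reach is approached as far as the arm can. A call is refused whole if a number of a shift passes 1 or a number of a turn 1, either way. A call with a gripper value outside its range is refused whole. The fingers move at their own pace and stop on an object; FORCE is the grip in N (left out, the last holds). Time passes only in rows, so rows that do not move let the fingers close. It gives the time, the measured TCP pose, the force, the opening and the grip force at its end, in the units of the state.
- env.state(): the state, without advancing time (a new reading comes with each control period).
- env.grab_frame(name): name is "scene" or "top" or "wrist"; returns the picture (420x560x3 uint8, red, green, blue); there is no depth.
- env.camera_model(name): a dict with "fx", "fy", "cx", "cy" (pixels), "D" ([k1, k2, p1, p2, k3] as OpenCV has them; the pictures are not rectified), "camera_from_world" (4x4, takes a point from world to camera coordinates). Camera axes: x right, y up, looking along -z (the intrinsics and any distortion apply to the point x, -y, -z); pixel columns grow to the right and rows downward; lengths in mm; the calibration is good to about 2 mm. A picture is of the moment at which its call begins: read the wrist's pose just before it. camera_model takes no time and is no camera call; for the wrist camera it gives the pose at the moment of the call.
- env.job_done(): hands the job in; it is judged then, once.
The state is a dict: "time_s": time; "qpos": joint angles; "qvel": joint speeds; "effort": joint torques, N m; "ee_pos": TCP position; "ee_rot": TCP orientation; "force": force on the tool from outside, world axes, zero at the start; "torque": the same for the moment, N m; "gripper_width": finger opening in mm; "gripper_force": force on a finger pad.
Only numpy, scipy, OpenCV 4.12 (cv2) and the standard library are available. Lean on these libraries where they do the work, as an engineer would, in place of code of your own. Each camera call takes 0.05 s, during which the arm holds its last target. There are 200 camera calls.

### The job

Take the sprung smoothing block from its cork pad and, with a light steady push that squeezes its spring, draw it along the top flat of the hexagonal bar in one unbroken stroke from the tail support end to the gearbox end, then set the block back flat and wholly on the cork pad. Then turn the winged knob on the gearbox clockwise, feeling the clicks, to the third stop from home without running on past it, and finish still gripping the knob to hold it there, because its return spring drives it home if it is let go. Leave the other things on the bench where they are.

Things in the scene. Friction and masses are not known exactly. Their poses are not given: they have to be found in the camera images.
- index_head: Grey indexing head fixed to the bench. Origin at bench level below the bar's axis. Its y axis runs along the bar, from the tail support (low block at y -144 to -160 mm, top 61 mm) to the gearbox (y 60 to 145, x -42 to 42 mm, top 86 mm, dial plate on it to 90 mm). Base plate x -50 to 50, y -165 to 145, 12 mm thick
- hex_bar: Pale wooden hexagonal bar, 50 mm across flats (each flat 29 mm wide), lying along the head's y axis from y -140 to +60 mm; origin on its axis, 52 mm above the bench, so the top flat is 77 mm above the bench. It turns with the knob (60 degrees brings up the next flat)
- bar_start (a point): Point on the top flat, 100 mm from the head's origin towards the tail support (head frame x 0, y -100, z 77 mm): the block's centre starts its stroke about here
- bar_end (a point): Point on the top flat near the gearbox (head frame x 0, y +10, z 77 mm): the block's centre ends its stroke about here; the block's front edge is then 15 mm from the gearbox
- cork_pad: Cork pad fixed on the bench, 100 x 120 mm (x, y), 4 mm thick; origin at the centre of its underside. The smoothing block starts on it, its long side along the pad's y to within 0.15 rad
- smoothing_block: Loose wooden block with a dark sole, 44 x 70 x 14 mm (x, y, z), about 0.2 kg; origin under its centre. Above it on two stems stands a dark wooden handle rib, 26 mm wide (x), 60 long (y), 26 to 60 mm above the sole. The handle is sprung: it sinks up to 12 mm straight down, 1.8 N preload plus 0.6 N per mm; sunk 4 to 8 mm, the block presses with 6 to 8 N
- block_grip (a point): Point in the middle of the handle of the smoothing block, 49 mm above the sole (23 mm above the handle's underside); grip across the handle (block's x). Keep fingertips above the handle's underside
- knob_wing: Black winged knob on the gearbox, axis vertical at head frame x 0, y 102.5 mm. Wing 16 mm thick (own x), 50 long (own y), 98 to 133 mm above the bench, on a round skirt 43 mm wide (top 98 mm); origin on the axis at 92 mm. A pale line on top marks its +y end, the pointer: at home 120 degrees from the head's x axis (30 from its y axis), at the third stop 60 degrees
- knob_grip (a point): Point on the knob's axis in the middle of the wing's height, 119 mm above the bench; axes as the knob wing. Grip across the wing (own x)
- index_knob (a joint): Knob angle (rad): 0 at home, where it starts against an end stop; grows clockwise seen from above to 2.09. A stop clicks every 20 degrees (0.349; dots on the dial, larger dot home): third at 1.047. A spring of 0.11 to 0.14 N m drives it home from any angle, with a click ripple of 0.08 N m: after a stop the torque rises to about 0.2, then drops to about 0.04 and climbs again at the next
- offcut_2: Bystander: short wooden offcut 30 x 90 x 20 mm, lying in front of the head; origin under its centre
- tape_measure: Bystander: yellow tape measure 39 x 90 x 70 mm, front left; origin under its centre
- hex_nut_1: Bystander: steel hex nut 18 x 21 x 10 mm, front left; origin under its centre
- hex_nut_2: Bystander: steel hex nut 18 x 21 x 10 mm, front left; origin under its centre
- carpenter_pencil: Bystander: red flat pencil 15 x 159 x 8 mm, lying in front of the head; origin under its centre
- screwdriver_b: Bystander: screwdriver 28 x 199 x 24 mm with red handle, lying in front near the bench edge; origin under its centre

How it is judged:
By the outcome, as a careful person would: the job done as asked, in the order asked, and still so for the second after the job is handed in, while the arm keeps its last pose, push and grip.
It also fails if it takes over 72 s, if anything falls off the work surface, if the arm or the gripper's body presses on something with over 40 N, if the wrist force passes 120 N, or if a joint passes its speed limit or range.

## Working session

There is one attempt and no reset: what is moved stays moved. The work goes in short steps, Python scripts to look and compute and a shell command to move; the robot and the scene stay as the last step left them, time stands still between calls to the robot, and variables do not carry over. Pictures are saved under pics/ and viewed, at most 10 in all, crops included, and the job is handed in when it is done.

```bash
mkdir -p pics; ls; python3 - <<'E'
from workcell import env
import cv2
s=env.state();print(s)
for n in("scene","top"):
    im=env.grab_frame(n);cv2.imwrite(f"pics/{n}0.png",cv2.resize(im[:,:,::-1],(800,600),interpolation=cv2.INTER_CUBIC))
    m=env.camera_model(n);print(m)
E
```

```text
pics
{'time_s': 0.0, 'qpos': array([ 7.59170839e+01,  1.83520192e+01,  8.97043905e+01,  9.08786792e-04,
        7.20410970e+01, -1.14486935e+00]), 'qvel': array([-0.0004997 ,  0.0492177 , -0.00440359,  0.00106631, -0.0759822 ,
        0.08138086]), 'effort': array([ 1.12646187e-03, -4.12467206e+01, -2.31976819e+01,  7.28404149e-02,
        4.58560477e-02, -1.84031041e-04]), 'ee_pos': array([128.61004993, 559.94753367, 213.13011695]), 'ee_rot': array([-1.79902530e+02, -2.81208104e-03,  1.67061670e+02]), 'force': array([0.11996344, 0.23602028, 0.21995568]), 'torque': array([-0.00450537, -0.02910636, -0.00781686]), 'gripper_force': 0.0, 'gripper_width': 91.33564104557797}
{'fx': 528.9631508576172, 'fy': 528.9631508576172, 'cx': 286.9701671959443, 'cy': 212.0850659426407, 'D': array([-0.08227533,  0.        ,  0.        ,  0.        ,  0.        ]), 'camera_from_world': array([[ 6.50852361e-01, -7.59021990e-01,  1.66380219e-02,
        -3.10451593e+02],
       [ 5.81360221e-01,  5.12364524e-01,  6.32062408e-01,
        -3.26168905e+02],
       [-4.88273999e-01, -4.01706626e-01,  7.74738852e-01,
        -1.04708291e+03],
       [ 0.00000000e+00,  0.00000000e+00,  0.00000000e+00,
         1.00000000e+00]])}
{'fx': 392.41196591216993, 'fy': 392.41196591216993, 'cx': 276.21815367945135, 'cy': 204.48838202836464, 'D': array([-0.04844555,  0.        ,  0.        ,  0.        ,  0.        ]), 'camera_from_world': array([[-2.17889453e-02, -9.99762504e-01,  4.22339819e-04,
         1.13137492e+01],
       [ 9.95570705e-01, -2.16589410e-02,  9.14869503e-02,
        -4.69231057e+02],
       [-9.14560751e-02,  2.41387331e-03,  9.95806186e-01,
        -1.04243674e+03],
       [ 0.00000000e+00,  0.00000000e+00,  0.00000000e+00,
         1.00000000e+00]])}
```

View pics/scene0.png

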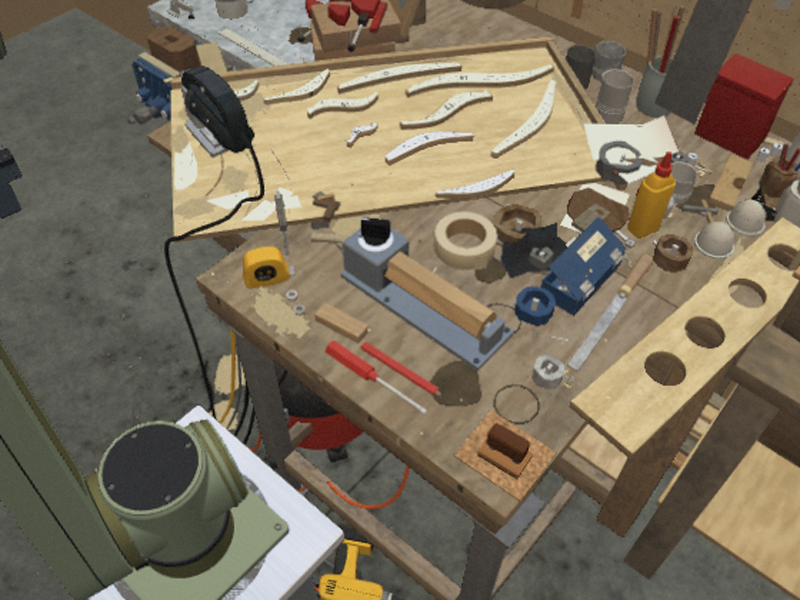

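View pics/top0.png

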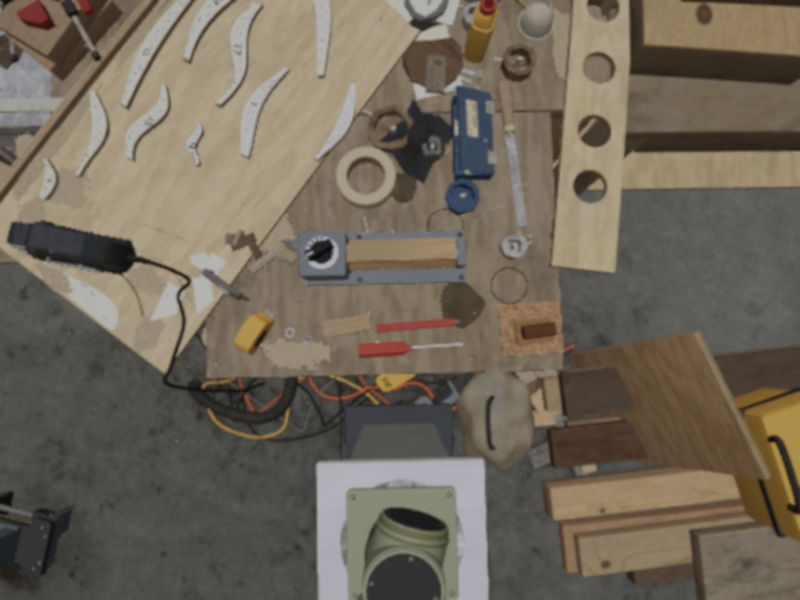

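The scene and top views show the head with the gearbox to the left (knob at top 320,251), the bar running right to about 458,251, and the pad with the block at about 538,330.

```bash
cat > h.py <<'E'
import numpy as np, cv2, json
from scipy.spatial.transform import Rotation as R
def K(m): return np.array([[m["fx"],0,m["cx"]],[0,m["fy"],m["cy"]],[0,0,1.]])
def ray(m,px):
    u=cv2.undistortPoints(np.array([[px]],float),K(m),np.array(m["D"]))[0,0]
    T=np.array(m["camera_from_world"]);d=T[:3,:3].T@np.array([u[0],-u[1],-1.]);return -T[:3,:3].T@T[:3,3],d/np.linalg.norm(d)
def atz(m,px,z):
    o,d=ray(m,px);return o+d*(z-o[2])/d[2]
def tri(obs):
    A=np.zeros((3,3));b=np.zeros(3);Ps=[]
    for m,px in obs:
        o,d=ray(m,px);P=np.eye(3)-np.outer(d,d);A+=P;b+=P@o;Ps.append((o,P))
    x=np.linalg.solve(A,b);return x,max(np.linalg.norm(P@(x-o)) for o,P in Ps)
def proj(m,p):
    T=np.array(m["camera_from_world"]);c=T[:3,:3]@np.array(p,float)+T[:3,3];c=c*[1,-1,-1]
    return cv2.projectPoints(c[None],np.zeros(3),np.zeros(3),K(m),np.array(m["D"]))[0][0,0]
E
python3 - <<'E'
from workcell import env
from h import *
m=env.camera_model("top");f=.7
for n,p,z in[("knob",(320,251),133),("barR",(457,252),77),("gbTL",(301,232),86),("gbBL",(302,276),86),("block",(539,330),60),("padTL",(499,304),4),("padTR",(561,302),4),("padBR",(562,354),4),("padBL",(501,357),4),("baseBR",(465,283),12),("baseBL",(303,283),12),("baseTR",(464,232),12)]: print(n,atz(m,(p[0]*f,p[1]*f),z).round(0))
w=env.camera_model("wrist");print(w); T=np.array(w["camera_from_world"]);print(-T[:3,:3].T@T[:3,3],env.state()["ee_pos"])
E
```

```text
knob [533. 127. 133.]
barR [ 535. -113.   77.]
gbTL [576. 168.  86.]
gbBL [496. 166.  86.]
block [ 391. -261.   60.]
padTL [ 444. -200.    4.]
padTR [ 445. -320.    4.]
padBR [ 345. -318.    4.]
padBL [ 342. -200.    4.]
baseBR [ 485. -134.   12.]
baseBL [492. 177.  12.]
baseTR [ 584. -136.   12.]
{'fx': 329.26017951011727, 'fy': 329.26017951011727, 'cx': 281.8810437135554, 'cy': 205.4775034391273, 'D': array([-0.03293459,  0.        ,  0.        ,  0.        ,  0.        ]), 'camera_from_world': array([[ 2.23994396e-01,  9.74589046e-01, -1.64366340e-03,
        -5.74671986e+02],
       [-9.36462214e-01,  2.14763795e-01, -2.77335600e-01,
         3.07557784e+01],
       [-2.69935238e-01,  6.36608489e-02,  9.60771702e-01,
        -3.91382006e+02],
       [ 0.00000000e+00,  0.00000000e+00,  0.00000000e+00,
         1.00000000e+00]])}
[ 51.8771338  578.37950614 383.61386105] [128.6315484  559.97839264 213.20774027]
```

```bash
python3 -m jog '{"jaw":[91,91,91,91,91,91,91,91,91,91],"slide":[[0,0,0],[0,0,0],[0,0,0],[0,0,0],[0,0,0],[0,0,0],[0,0,0],[0,0,0],[0,0,0],[0,0,0]],"spin":[0.96,0.96,0.96,0.96,0.96,0.96,0.96,0.96,0.96,0.97]}'
python3 -m jog '{"jaw":[91,91,91,91,91,91,91,91,91,91],"slide":[[-0.4,1,0],[-0.6,1,0],[-0.8,1,0],[-1,1,0],[-1,1,0],[-1,1,0],[-1,1,0],[-1,1,0],[-1,1,0],[-1,0.7,0]],"spin":[0,0,0,0,0,0,0,0,0,0]}'
python3 -m jog '{"jaw":[91,91,91,91,91,91,91,91,91,91],"slide":[[-1,0.6,0],[-1,0.5,0],[-1,0.4,0],[-1,0.4,0],[-1,0.3,0],[-1,0,0],[-1,0,0],[-1,0,0],[-0.9,0,0],[-0.5,0,0]],"spin":[0,0,0,0,0,0,0,0,0,0]}'
python3 -m jog '{"jaw":[91,91],"slide":[[0,0,0],[0,0,0]],"spin":[0,0]}'
cat > snap.py <<'E'
import sys,pickle
from workcell import env
from h import *
n=sys.argv[1];m=env.camera_model("wrist");im=env.grab_frame("wrist")
pickle.dump((m,im),open(f"pics/{n}.pkl","wb"));s=env.state();print(s["time_s"],s["ee_pos"],s["ee_rot"],s["force"])
cv2.imwrite(f"pics/{n}.png",cv2.resize(im[:,:,::-1],(800,600),interpolation=cv2.INTER_CUBIC))
E
python3 snap.py w1
```

```text
time_s: 1.1
ee_pos: [128.7, 560.1, 213.5]
ee_rot: [-180.0, 0.1, 89.9]
force: [0.2, -0.8, -0.5]
gripper_width: 90.7
gripper_force: 0.0
time_s: 2.1
ee_pos: [422.0, 295.8, 213.6]
ee_rot: [180.0, 0.0, 90.1]
force: [-0.5, 0.0, -0.3]
gripper_width: 90.6
gripper_force: 0.0
time_s: 3.1
ee_pos: [487.0, 13.7, 213.6]
ee_rot: [-179.9, 0.0, 90.1]
force: [-0.3, -0.7, 1.2]
gripper_width: 91.6
gripper_force: 0.0
time_s: 3.3
ee_pos: [487.3, 15.8, 213.7]
ee_rot: [-180.0, -0.0, 90.1]
force: [-0.1, 0.6, -0.4]
gripper_width: 91.0
gripper_force: 0.0
3.35 [487.37040741  16.16483261 213.73544493] [-1.79976076e+02 -3.35983949e-02  9.01885241e+01] [-0.17309896 -0.14789724  0.36792686]
```

View pics/w1.png

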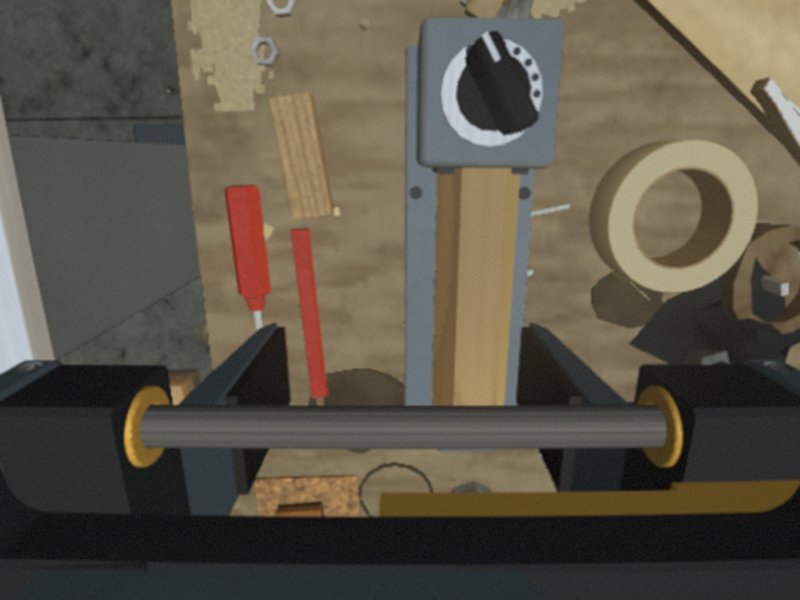

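The wrist view shows the gearbox top (425,17 to 555,165) with the knob centred at about (495,92), pointer to the upper left, and the bar's top flat running between columns 460 and 515. The pad and block are just behind the gripper at bottom left.

```bash

python3 -m jog '{"jaw":[91,91,91,91,91,91,91,91,91,91],"slide":[[-0.5,0,0],[-0.9,0,0],[-1,0,0],[-1,0,0],[-1,0,0],[-1,0,0],[-1,0,0],[-0.7,0,0],[-0.3,0,0],[0,0,0]],"spin":[0,0,0,0,0,0,0,0,0,0]}'
python3 snap.py w2
python3 -m jog '{"jaw":[91,91,91,91,91,91,91,91,91,91],"slide":[[-0.5,-0.5,0],[-0.9,-0.7,0],[-1,-0.8,0],[-1,-0.8,0],[-0.6,-0.3,0],[0,0,0],[0,0,0],[0,0,0],[0,0,0],[0,0,0]],"spin":[0,0,0,0,0,0,0,0,0,0]}'
python3 snap.py w3
python3 -m jog '{"jaw":[91,91,91,91,91],"slide":[[0.5,0,0],[0.9,0,0],[0.4,0,0],[0,0,0],[0,0,0]],"spin":[0,0,0,0,0]}'
python3 snap.py w4
python3 - <<'E'
import cv2,numpy as np
a,b=[cv2.imread(f"pics/{n}.png") for n in("w3","w4")]
c=np.hstack([a[:,0:800],b[:,0:800]]);cv2.imwrite("pics/w34.png",cv2.resize(c,(800,300)))
E
```

```text
time_s: 4.35
ee_pos: [488.5, -206.3, 213.7]
ee_rot: [-180.0, -0.0, 90.2]
force: [0.1, 0.8, 0.1]
gripper_width: 91.1
gripper_force: 0.0
4.4 [ 488.34253874 -205.54694536  213.70300379] [-1.79980980e+02 -6.10503119e-02  9.01937177e+01] [-0.16306693 -0.44006372 -0.27167203]
time_s: 5.4
ee_pos: [396.1, -325.9, 213.9]
ee_rot: [180.0, -0.0, 90.3]
force: [0.7, -0.4, -0.3]
gripper_width: 91.2
gripper_force: 0.0
5.45 [ 395.99476186 -326.08186123  213.88390503] [ 1.79998515e+02 -1.31674505e-02  9.02549555e+01] [-0.31066372  0.20604338  0.20647536]
time_s: 5.95
ee_pos: [395.6, -272.8, 214.2]
ee_rot: [180.0, 0.1, 90.2]
force: [0.6, -0.8, 0.6]
gripper_width: 90.8
gripper_force: 0.0
6.0 [ 395.67183069 -273.17481805  214.10021708] [1.79970567e+02 4.66911678e-02 9.02012828e+01] [-0.01419827 -0.88411125  0.08247117]
```

View pics/w34.png

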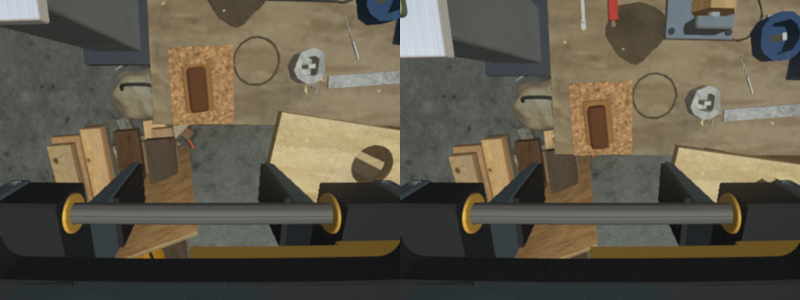

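View pics/w2.png

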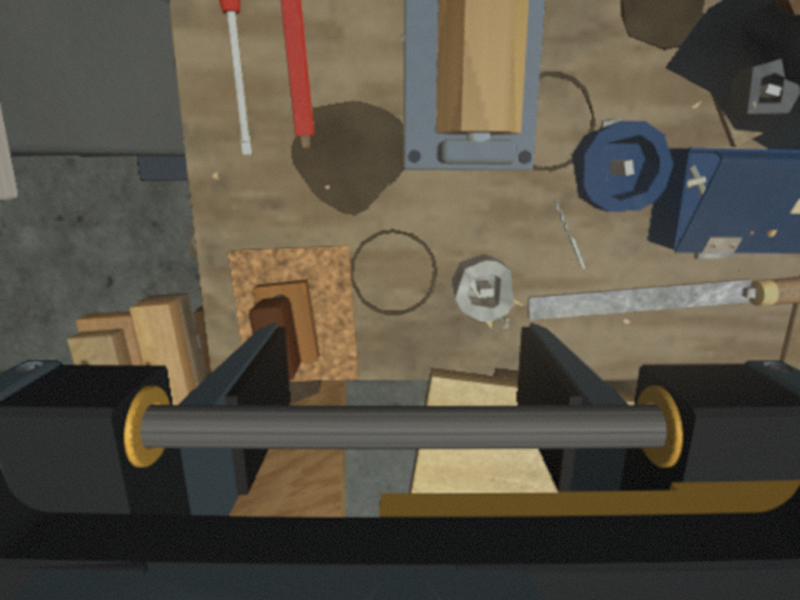

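w34: the block with its dark handle lies near the middle of the pad in both views. w2: the tail end of the bar's top flat is near (463–520,132) and the base corner is at (407,168). I'll enlarge these next.

```bash
python3 - <<'E'
import cv2,numpy as np,pickle
def c(n,x,y,w,h,s):
    im=pickle.load(open(f"pics/{n}.pkl","rb"))[1][y:y+h,x:x+w,::-1];return cv2.resize(im,(w*s,h*s),interpolation=cv2.INTER_CUBIC)
cv2.imwrite("pics/c1.png",np.hstack([c("w3",233,55,100,130,4),c("w4",233,105,100,130,4)]))
cv2.imwrite("pics/c2.png",np.hstack([c("w1",283,0,115,130,4),c("w2",280,20,85,130,4)]))
E
```

```text
(no output)
```

View pics/c1.png

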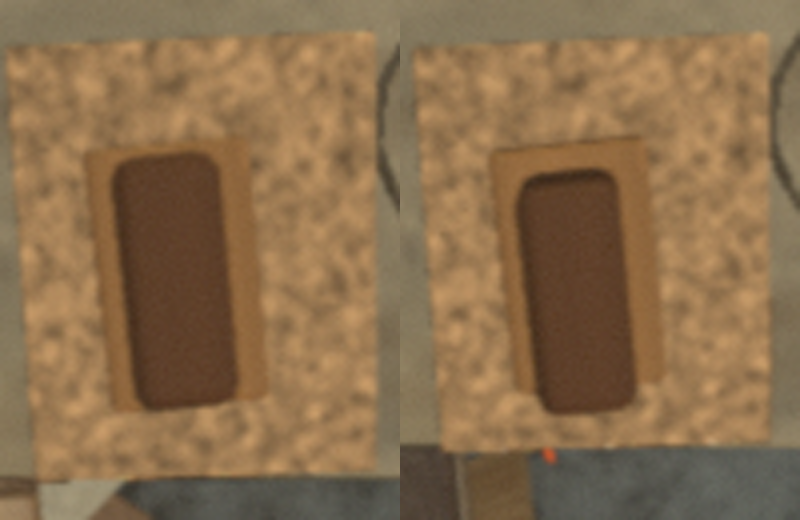

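View pics/c2.png

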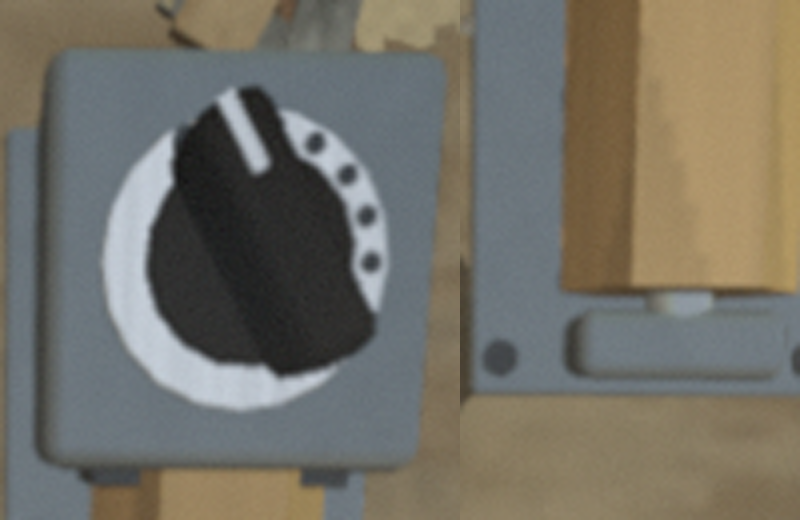

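c1: the handle top and block base are clear in both tiles, turned slightly clockwise relative to the pad. c2: gearbox top corners at crop (50,50), (446,54), (418,468) and (42,468), dial centre at (245,265), and base tail corner at (475,392) in the right tile.

```bash
python3 - <<'E'
from h import *
import pickle
from workcell import env
from scipy.optimize import least_squares
M={n:pickle.load(open(f"pics/{n}.pkl","rb"))[0] for n in("w1","w2","w3","w4")}
def c(x,y,ox,oy): return ((x+.5)/4-.5+ox,(y+.5)/4-.5+oy)
def f(x,y): return ((x+.5)*.7-.5,(y+.5)*.7-.5)
w3=[c(*p,233,55) for p in[(110,155),(217,151),(237,404),(136,411)]]
w4=[c(*p,233,105) for p in[(120,187),(217,182),(237,408),(138,415)]]
T=[]
for a,b in zip(w3,w4):
    x,e=tri([(M["w3"],a),(M["w4"],b)]);T.append(x);print("handle",x.round(1),round(e,1))
mid=np.mean(w3,0),np.mean(w4,0);print("handle mid tri",tri([(M["w3"],mid[0]),(M["w4"],mid[1])]))
for n,w in(("w3",w3),("w4",w4)):
    P=np.array([atz(M[n],p,64)[:2] for p in w]);d=P[0]+P[1]-P[2]-P[3];print(n,P.mean(0),"long axis deg",np.degrees(np.arctan2(d[1],d[0])),np.linalg.norm(d)/2,np.linalg.norm(P[1]-P[0]))
def quad(n,pts,z,o):
    P=np.array([atz(M[n],c(*p,*o),z)[:2] for p in pts]);d=P[0]+P[1]-P[2]-P[3];print(n,z,P.mean(0),np.degrees(np.arctan2(d[1],d[0])),np.linalg.norm(d)/2,np.linalg.norm(P[1]-P[0]))
quad("w3",[(85,150),(245,138),(268,398),(115,412)],18,(233,55))
quad("w4",[(90,152),(241,138),(263,382),(119,396)],18,(233,105))
quad("w3",[(5,47),(376,33),(378,470),(35,482)],4,(233,55))
quad("w4",[(14,47),(368,33),(369,445),(44,452)],4,(233,105))
quad("w1",[(50,50),(446,54),(418,468),(42,468)],86,(283,0))
# head fit
ob=[("w1",c(50,50,283,0),(-42,145,86)),("w1",c(446,54,283,0),(42,145,86)),("w1",c(418,468,283,0),(42,60,86)),("w1",c(42,468,283,0),(-42,60,86)),
("w1",c(245,265,283,0),(0,102.5,90)),("w2",c(15,392,280,20),(-50,-165,12)),("w2",f(536,168),(50,-165,12)),("w2",c(173,287,280,20),(-14.4,-140,77))]
def res(q,full=False):
    Rz=R.from_euler("z",q[2]).as_matrix();r=[]
    for n,p,l in ob: r.append(proj(M[n],Rz@np.array(l)+[q[0],q[1],q[3] if len(q)>3 else 0])-p)
    return np.array(r).ravel()
for q0 in([535,20,0],[535,20,0,0]):
    s=least_squares(res,q0,loss="soft_l1");print(s.x[:2],np.degrees(s.x[2]),s.x[3:]);print(s.fun.reshape(-1,2).round(1).tolist())
q=s.x if len(s.x)==3 else least_squares(res,[535,20,0],loss="soft_l1").x
Rz=R.from_euler("z",q[2]).as_matrix()
for l in[(0,-100,77),(0,10,77),(0,102.5,119)]: print(l,(Rz@np.array(l)+[q[0],q[1],0]).round(1))
# stereo height check knob/dial w1 vs top-static
for n,l in(("top",(0,102.5,90)),("top",(-50,-165,12)),("scene",(0,102.5,90)),("scene",(-50,-165,12))): print(n,(proj(env.camera_model(n),Rz@np.array(l)+[q[0],q[1],0])/.7).round(0))
E
```

```text
handle [ 376.2 -231.5   67.8] 0.7
handle [ 400.  -230.5   65.7] 0.1
handle [ 405.8 -289.8   56.4] 0.2
handle [ 380.4 -291.6   57.2] 0.1
handle mid tri (array([ 390.47482864, -259.69168484,   61.92663367]), np.float64(0.196280129485283))
w3 [ 390.36841509 -260.30882805] long axis deg 95.30196019770095 59.09652857574546 24.76431334208817
w4 [ 390.74426888 -259.94149393] long axis deg 94.70492841552107 57.44126809751607 23.503843101259886
w3 18 [ 390.55376537 -260.7201506 ] 95.99338255967268 69.24736195037929 42.37020270955606
w4 18 [ 390.25564674 -260.65315028] 95.91039485986828 69.84656005417276 41.64281787293022
w3 4 [ 396.02959526 -258.19070057] 92.44226097561241 119.10597718220032 99.93309685926246
w4 4 [ 396.04804815 -258.05750483] 92.42542994277105 120.01975818011437 98.96043400044675
w1 86 [537.91770382 131.47073724] 90.06702821807852 82.58774726086389 81.00234116980354
[538.59994694  29.42626554] 0.29117500479608693 []
[[-1.8, -2.0], [2.0, -2.5], [1.0, 0.9], [-0.4, 0.9], [-0.3, -0.8], [-0.2, 1.3], [-0.8, 1.5], [0.8, 0.2]]
[539.74064884  30.11022677] 0.1464965349523432 [-8.45022838]
[[-0.4, -0.0], [0.5, -0.3], [-0.4, 0.1], [0.8, -0.2], [-0.4, -0.3], [0.4, 0.4], [-2.2, 0.8], [0.5, -0.1]]
(0, -100, 77) [539.1 -70.6  77. ]
(0, 10, 77) [538.5  39.4  77. ]
(0, 102.5, 119) [538.1 131.9 119. ]
top [321. 252.]
top [466. 281.]
scene [376. 238.]
scene [479. 367.]
```

```bash

python3 -m jog '{"jaw":[91,91,91,91,91,91,91,91,91],"slide":[[0.42,-0.17,0],[0,0,0.5],[0,0,1],[0,0,1],[0,0,1],[0,0,1],[0,0,0.8],[0,0,0.4],[0,0,0]],"spin":[-0.7,0,0,0,0,0,0,0,0]}'
python3 -m jog '{"jaw":[91,91],"slide":[[0,0,0],[0,0,0]],"spin":[0,0]}'
```

```text
time_s: 6.9
ee_pos: [389.3, -260.2, 41.2]
ee_rot: [-179.8, -0.1, 95.7]
force: [-0.8, 0.1, 0.3]
gripper_width: 91.1
gripper_force: 0.0
time_s: 7.1
ee_pos: [391.0, -260.9, 43.7]
ee_rot: [179.9, 0.1, 95.8]
force: [0.4, 0.5, 0.9]
gripper_width: 91.0
gripper_force: 0.0
```

```bash

python3 -m jog '{"jaw":[91,60,26,20,20,20,20,20,20,20],"slide":[[0,0,0.2],[0,0,0],[0,0,0],[0,0,0],[0,0,0],[0,0,0],[0,0,0],[0,0,0],[0,0,0],[0,0,0]],"spin":[0,0,0,0,0,0,0,0,0,0]}' 30
python3 -m jog '{"jaw":[20,20],"slide":[[0,0,0],[0,0,0]],"spin":[0,0]}'
```

```text
time_s: 8.1
ee_pos: [390.3, -260.1, 37.0]
ee_rot: [180.0, -0.0, 95.8]
force: [-0.4, 0.4, -0.4]
gripper_width: 25.5
gripper_force: 30.0
time_s: 8.3
ee_pos: [390.3, -260.1, 37.0]
ee_rot: [180.0, -0.0, 95.8]
force: [-0.1, -0.0, 1.1]
gripper_width: 25.7
gripper_force: 30.0
```

```bash

python3 -m jog '{"jaw":[20,20,20,20,20,20,20],"slide":[[0,0,-0.3],[0,0,-0.7],[0,0,-1],[0,0,-1],[0,0,-0.6],[0,0,0],[0,0,0]],"spin":[0,0,0,0,0,0.35,0.35]}'
python3 -m jog '{"jaw":[20,20,20,20,20,20,20,20,20,20],"slide":[[0.3,0.2,0],[0.6,0.5,0],[0.9,0.8,0],[1,0.8,0],[1,0.8,0],[1,0.8,0],[0.8,0.6,0],[0.5,0.3,0],[0.23,0.17,0],[0,0,0]],"spin":[0,0,0,0,0,0,0,0,0,0]}'
python3 -m jog '{"jaw":[20,20],"slide":[[0,0,0],[0,0,0]],"spin":[0,0]}'; python3 snap.py w5
```

```text
time_s: 9.0
ee_pos: [390.3, -260.2, 146.1]
ee_rot: [179.9, 0.0, 90.1]
force: [0.0, 0.6, -2.0]
gripper_width: 25.7
gripper_force: 30.0
time_s: 10.0
ee_pos: [539.0, -68.7, 144.7]
ee_rot: [-180.0, -0.0, 90.3]
force: [0.7, 0.6, -1.8]
gripper_width: 25.9
gripper_force: 30.0
time_s: 10.2
ee_pos: [538.1, -70.5, 144.9]
ee_rot: [-180.0, 0.0, 90.1]
force: [-0.9, -0.1, -1.3]
gripper_width: 25.8
gripper_force: 30.0
10.25 [538.19030288 -70.54384845 144.99195838] [-1.79983661e+02  4.49106216e-03  9.01203792e+01] [-0.31811398 -0.62746584 -1.84167937]
```

```bash
python3 - <<'E'
from workcell import env
import cv2,numpy as np
from h import *
a=env.grab_frame("scene")[140:275,230:380,::-1]
b=cv2.imread("pics/w5.png")
cv2.imwrite("pics/c5.png",np.hstack([cv2.resize(a,(444,400),interpolation=cv2.INTER_CUBIC),cv2.resize(b,(356,267))[0:267] if 0 else cv2.copyMakeBorder(cv2.resize(b,(356,267)),0,133,0,0,0)]))
E
```

```text
(no output)
```

View pics/c5.png

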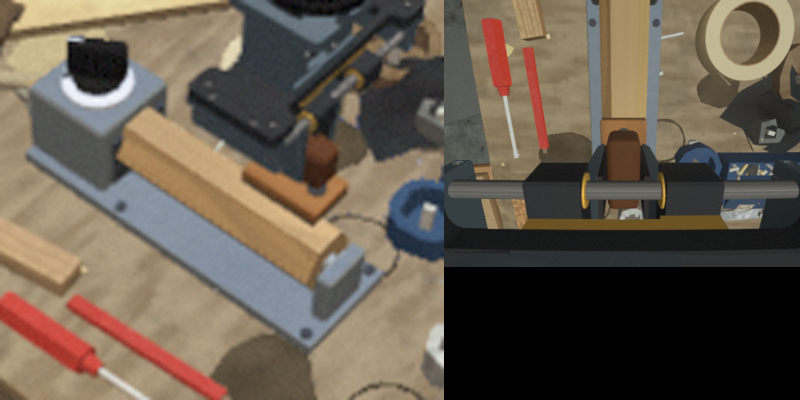

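The block hangs level and square above the tail half of the bar, centred on it. Lower until contact.

```bash

python3 -m jog '{"jaw":[20,20,20,20,20,20],"slide":[[0,0.02,0.4],[0,0,0.4],[0,0,0.2],[0,0,0.1],[0,0,0],[0,0,0]],"spin":[0,0,0,0,0,0]}'
python3 -m jog '{"jaw":[20,20,20],"slide":[[0,0,0.05],[0,0,0.05],[0,0,0]],"spin":[0,0,0]}'
python3 -m jog '{"jaw":[20,20,20],"slide":[[0,0,0.05],[0,0,0],[0,0,0]],"spin":[0,0,0]}'
```

```text
time_s: 10.9
ee_pos: [539.6, -69.8, 112.0]
ee_rot: [180.0, -0.0, 90.2]
force: [0.1, 0.4, -1.3]
gripper_width: 26.2
gripper_force: 30.0
time_s: 11.2
ee_pos: [539.7, -69.8, 109.4]
ee_rot: [179.9, 0.0, 90.2]
force: [-0.1, 0.5, 1.9]
gripper_width: 25.6
gripper_force: 30.0
time_s: 11.5
ee_pos: [539.8, -69.8, 107.8]
ee_rot: [179.9, 0.0, 90.2]
force: [0.5, 0.7, 2.0]
gripper_width: 25.8
gripper_force: 30.0
```

```bash

python3 -m jog '{"jaw":[20,20,20,20,20],"slide":[[0,0,0.05],[0,0,0.05],[0,0,0.03],[0,0,0],[0,0,0]],"spin":[0,0,0,0,0]}'
python3 -c "
from workcell import env
s=env.state();print(s['force'],s['ee_pos'])"
```

```text
time_s: 12.0
ee_pos: [539.8, -69.8, 103.8]
ee_rot: [179.9, -0.0, 90.2]
force: [1.4, 0.0, 5.3]
gripper_width: 25.8
gripper_force: 30.0
[1.39209432 0.00786608 5.27499112] [539.75180702 -69.77898001 103.79475117]
```

```bash

python3 -m jog '{"jaw":[20,20,20,20,20,20,20,20,20,20],"slide":[[0.15,0,0],[0.15,0,0],[0.15,0,0],[0.15,0,0],[0.15,0,0],[0.15,0,0],[0.15,0,0],[0.15,0,0],[0.15,0,0],[0.15,0,0]],"spin":[0,0,0,0,0,0,0,0,0,0]}'
```

```text
time_s: 13.0
ee_pos: [539.1, -25.1, 103.6]
ee_rot: [-180.0, 0.1, 90.2]
force: [-0.2, -4.7, 4.8]
gripper_width: 26.2
gripper_force: 30.0
```

```bash

python3 -m jog '{"jaw":[20,20,20,20,20,20,20,20,20,20],"slide":[[0.15,0,0],[0.15,0,0],[0.15,0,0],[0.15,0,0],[0.15,0,0],[0.15,0,0],[0.15,0,0],[0.15,0,0],[0.15,0,0],[0.15,0,0]],"spin":[0,0,0,0,0,0,0,0,0,0]}'
python3 -m jog '{"jaw":[20,20,20,20,20,20],"slide":[[0.15,0,0],[0.15,0,0],[0.15,0,0],[0.15,0,0],[0.06,0,0],[0,0,0]],"spin":[0,0,0,0,0,0]}'
```

```text
time_s: 14.0
ee_pos: [538.7, 19.8, 103.5]
ee_rot: [-180.0, 0.1, 90.2]
force: [-0.1, -4.0, 5.3]
gripper_width: 25.8
gripper_force: 30.0
time_s: 14.6
ee_pos: [538.6, 39.9, 103.5]
ee_rot: [-180.0, 0.1, 90.2]
force: [-0.1, -3.0, 5.4]
gripper_width: 26.2
gripper_force: 30.0
```

```bash

python3 -m jog '{"jaw":[20,20,20,20,20],"slide":[[0,0,-0.2],[0,0,-0.4],[0,0,-0.5],[0,0,-0.3],[0,0,0]],"spin":[0,0,0,0,0]}'
python3 -m jog '{"jaw":[20,20,20,20,20,20,20,20,20,20],"slide":[[-0.3,0,0],[-0.6,-0.2,0],[-0.9,-0.4,0],[-1,-0.5,0],[-1,-0.5,0],[-1,-0.5,0],[-1,-0.5,0],[-1,-0.5,0],[-1,-0.5,0],[-0.9,-0.5,0]],"spin":[0,0,0,0,0,0,0,0,0,0]}'
python3 -m jog '{"jaw":[20,20,20,20,20,20],"slide":[[-0.7,-0.4,0],[-0.4,-0.2,0],[-0.17,-0.12,0],[0,0,0],[0,0,0],[0,0,0]],"spin":[0,0,0,-0.28,0,0]}'
```

```text
time_s: 15.1
ee_pos: [539.4, 40.4, 146.7]
ee_rot: [179.9, -0.0, 90.2]
force: [-0.1, -0.2, -1.3]
gripper_width: 25.6
gripper_force: 30.0
time_s: 16.1
ee_pos: [415.2, -222.7, 144.7]
ee_rot: [-179.9, -0.0, 90.2]
force: [0.8, 0.1, -2.2]
gripper_width: 25.9
gripper_force: 30.0
time_s: 16.7
ee_pos: [395.5, -258.9, 145.3]
ee_rot: [-180.0, -0.0, 92.4]
force: [-0.7, 0.4, -2.0]
gripper_width: 26.0
gripper_force: 30.0
```

```bash

python3 -m jog '{"jaw":[20,20,20,20,20,20,20,20],"slide":[[0,0,0.4],[0,0,0.8],[0,0,0.9],[0,0,0.8],[0,0,0.4],[0,0,0.2],[0,0,0],[0,0,0]],"spin":[0,0,0,0,0,0,0,0]}'
python3 -m jog '{"jaw":[20,20,20],"slide":[[0,0,0.05],[0,0,0.05],[0,0,0]],"spin":[0,0,0]}'
```

```text
time_s: 17.5
ee_pos: [396.0, -259.7, 41.1]
ee_rot: [179.9, 0.0, 92.4]
force: [-0.1, 0.1, -0.9]
gripper_width: 25.8
gripper_force: 30.0
time_s: 17.8
ee_pos: [395.4, -259.6, 37.7]
ee_rot: [180.0, 0.0, 92.4]
force: [-0.1, 0.6, -2.4]
gripper_width: 25.9
gripper_force: 30.0
```

```bash

python3 -m jog '{"jaw":[20,20,20],"slide":[[0,0,0.04],[0,0,0],[0,0,0]],"spin":[0,0,0]}'
```

```text
time_s: 18.1
ee_pos: [395.6, -259.6, 36.6]
ee_rot: [180.0, 0.0, 92.4]
force: [-0.2, 0.2, 1.8]
gripper_width: 25.9
gripper_force: 30.0
```

```bash

python3 -m jog '{"jaw":[35,60,91,91,91,91,91,91],"slide":[[0,0,0],[0,0,0],[0,0,0],[0,0,0],[0,0,-0.3],[0,0,-0.7],[0,0,-1],[0,0,-1]],"spin":[0,0,0,0,0,0,0,0]}'
python3 -m jog '{"jaw":[91,91,91,91,91,91,91],"slide":[[0,0,-1],[0,0,-1],[0,0,-0.6],[-0.5,0,-0.3],[-0.9,0,0],[-0.5,0,0],[0,0,0]],"spin":[0,0,0,0.14,0.14,0,0]}'
python3 snap.py w6
python3 - <<'E'
import pickle,cv2
im=pickle.load(open("pics/w6.pkl","rb"))[1][20:230,180:400,::-1]
cv2.imwrite("pics/c6.png",cv2.resize(im,None,fx=2.8,fy=2.8,interpolation=cv2.INTER_CUBIC))
E
```

```text
time_s: 18.9
ee_pos: [395.2, -259.4, 127.7]
ee_rot: [-180.0, -0.0, 92.4]
force: [0.6, 0.1, 0.6]
gripper_width: 87.0
gripper_force: 0.0
time_s: 19.6
ee_pos: [396.5, -317.8, 213.3]
ee_rot: [-180.0, 0.0, 90.1]
force: [0.2, 1.7, -0.5]
gripper_width: 91.0
gripper_force: 0.0
19.65 [ 396.24172615 -316.5437225   212.98997226] [-1.79956058e+02 -8.07842696e-02  9.01096440e+01] [-0.54956009 -0.17396728  0.34997598]
```

View pics/c6.png

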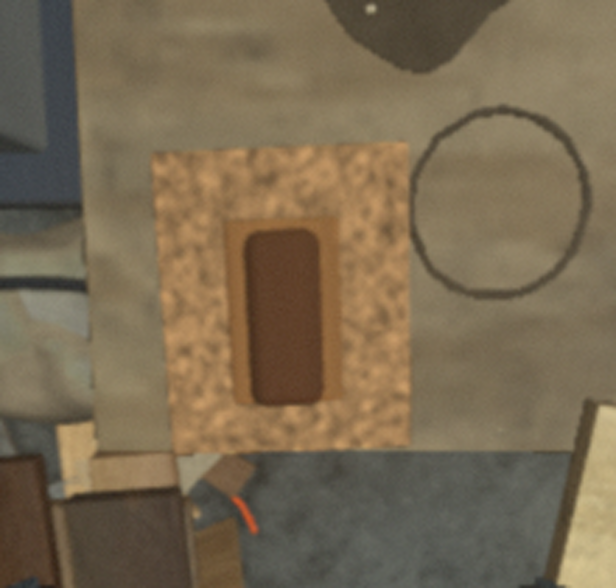

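The block lies flat and wholly on the cork, with clear margins on every side. Next, the knob.

```bash

python3 -m jog '{"jaw":[91,91,91,91,91,91,91,91,91,91],"slide":[[0.4,0.2,0],[0.7,0.4,0],[1,0.6,0],[1,0.6,0],[1,0.6,0],[1,0.6,0],[1,0.6,0],[1,0.6,0],[1,0.5,0],[1,0.05,0]],"spin":[0,0,0,0,0,0,0,0,0,0]}'
python3 -m jog '{"jaw":[91,91,91,91,91,91,91,91],"slide":[[1,0,0],[1,0,0],[0.8,0,0],[0.4,0,0],[0.2,0,0],[0,0,0],[0,0,0],[0,0,0]],"spin":[0,0,0,0,0,0,0,0]}'
python3 snap.py w7
python3 - <<'E'
import pickle,cv2
im=pickle.load(open("pics/w7.pkl","rb"))[1][0:160,200:370,::-1]
cv2.imwrite("pics/c7.png",cv2.resize(im,(680,600*680//640),interpolation=cv2.INTER_CUBIC) if 0 else cv2.resize(im[0:150],(680,600),interpolation=cv2.INTER_CUBIC))
E
```

```text
time_s: 20.65
ee_pos: [538.9, -39.7, 213.0]
ee_rot: [-180.0, -0.1, 90.3]
force: [-0.1, 0.0, 0.9]
gripper_width: 91.0
gripper_force: 0.0
time_s: 21.45
ee_pos: [537.9, 58.1, 213.3]
ee_rot: [-180.0, 0.0, 90.1]
force: [-0.2, 0.7, 0.3]
gripper_width: 91.0
gripper_force: 0.0
21.5 [537.98824044  58.05736972 213.32635659] [-1.79998216e+02  7.14613148e-03  9.01029435e+01] [-0.27456604 -0.32324648 -0.12321071]
```

View pics/c7.png

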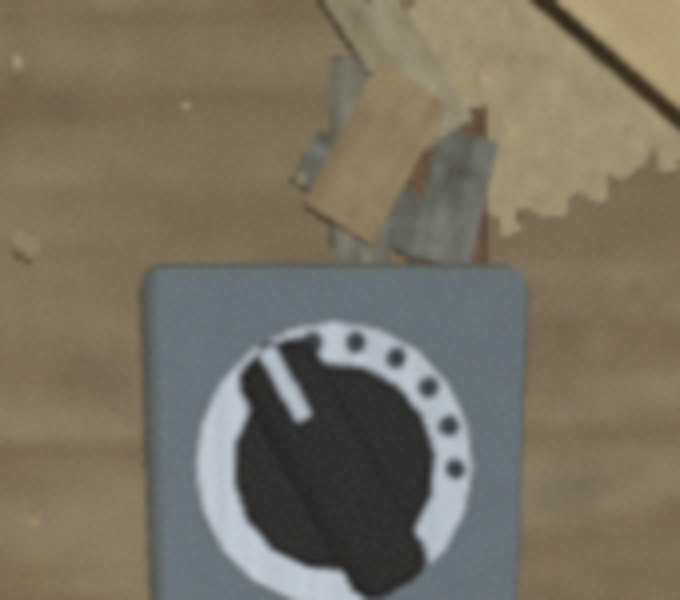

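c7: dial ring centred at about (334,457) and skirt at (335,465). The pale pointer runs from (304,418) to (268,350), still at home.

```bash
python3 - <<'E'
from h import *
import pickle
M={n:pickle.load(open(f"pics/{n}.pkl","rb"))[0] for n in("w1","w7")}
def c(x,y,ox,oy): return ((x+.5)/4-.5+ox,(y+.5)/4-.5+oy)
print("dial",atz(M["w7"],c(334,457,200,0),90),"skirt",atz(M["w7"],c(335,465,200,0),98),"dial w1",atz(M["w1"],c(245,265,283,0),90))
P=[tri([(M["w1"],c(*a,283,0)),(M["w7"],c(*b,200,0))]) for a,b in(((260,173),(304,420)),((228,93),(266,348)))];print("line",P)
a,b=[atz(M["w7"],c(*p,200,0),133) for p in((304,420),(266,348))];d=b-a;print(a,b,np.degrees(np.arctan2(d[1],d[0])))
print("wing mid",(atz(M["w7"],c(262,362,200,0),133)+atz(M["w7"],c(388,580,200,0),133))/2)
q=[atz(M["w7"],c(*p,200,0),86) for p in((147,268),(526,268))];print("gb top corners",q)
E
```

```text
dial [538.53801063 134.46541229  90.        ] skirt [538.71693602 132.90929658  98.        ] dial w1 [538.37958532 131.31417656  90.        ]
line [(array([532.8723513 , 141.33837829, 131.96801377]), np.float64(0.06031286591376085)), (array([526.2048516 , 153.62841998, 134.49696535]), np.float64(0.1487370391225637))]
[532.85170846 141.36664362 133.        ] [526.04280396 153.84395968 133.        ] 118.62141452456109
wing mid [536.93775079 131.94572527 133.        ]
gb top corners [array([498.99609555, 173.06461209,  86.        ]), array([578.9649081 , 173.23417585,  86.        ])]
```

```bash

python3 -m jog '{"jaw":[91,91,91,91,91,70,60,60,60,60],"slide":[[0.4,0.02,0],[0.8,0,0],[0.8,0,0],[0.4,0,0],[0.07,0,0],[0,0,0],[0,0,0],[0,0,0],[0,0,0],[0,0,0]],"spin":[0,0,0,0,0,-0.94,-0.94,-0.94,-0.94,0]}'
python3 -m jog '{"jaw":[60,60,60,60,60,60,60,60],"slide":[[0,0,0.4],[0,0,0.8],[0,0,0.9],[0,0,0.8],[0,0,0.4],[0,0,0.2],[0,0,0],[0,0,0]],"spin":[0,0,0,0,0,0,0,0]}'
```

```text
time_s: 22.5
ee_pos: [538.3, 132.3, 213.3]
ee_rot: [-180.0, 0.0, 120.2]
force: [0.3, 0.7, 0.4]
gripper_width: 60.0
gripper_force: 0.0
time_s: 23.3
ee_pos: [539.0, 133.2, 109.2]
ee_rot: [179.9, 0.0, 120.2]
force: [-0.2, 0.1, 0.3]
gripper_width: 60.1
gripper_force: 0.0
```

```bash

python3 -m jog '{"jaw":[60,40,25,18,12,12,12,12,12],"slide":[[0,0,0.1],[0,0,0],[0,0,0],[0,0,0],[0,0,0],[0,0,0],[0,0,0],[0,0,0],[0,0,0]],"spin":[0,0,0,0,0,0,0,0,0]}' 40
python3 -c "
from workcell import env
s=env.state();print(s['force'],s['torque'],s['ee_pos'],s['ee_rot'])"
```

```text
time_s: 24.2
ee_pos: [538.1, 132.9, 105.4]
ee_rot: [-180.0, -0.0, 120.2]
force: [-1.0, -0.3, 1.4]
gripper_width: 15.8
gripper_force: 40.0
[-1.00129407 -0.32103567  1.35151851] [-0.2170594   0.19084243 -0.31276417] [538.05911012 132.93405775 105.37828562] [-1.79972276e+02 -1.39633673e-02  1.20234874e+02]
```

```bash
cat > t.py <<'E'
from workcell import env
s=env.state();print(s['force'].round(2),s['torque'].round(3),s['ee_pos'].round(1),s['ee_rot'][2].round(2))
E
Z='' 
python3 -m jog '{"jaw":[12,12,12],"slide":[[0,0,0],[0,0,0],[0,0,0]],"spin":[0.4,0.4,0.4]}' >/dev/null; python3 t.py
python3 -m jog '{"jaw":[12,12],"slide":[[0,0,0],[0,0,0]],"spin":[0.4,0.4]}'>/dev/null; python3 t.py
python3 -m jog '{"jaw":[12,12],"slide":[[0,0,0],[0,0,0]],"spin":[0.4,0]}'>/dev/null; python3 t.py
python3 -m jog '{"jaw":[12],"slide":[[0,0,0]],"spin":[0.2]}'>/dev/null; python3 t.py
python3 -m jog '{"jaw":[12],"slide":[[0,0,0]],"spin":[0.2]}'; python3 t.py
```

```text
[-0.18 -0.23  1.3 ] [-0.149  0.123  0.114] [538.3 133.  105.4] 110.59
[ 1.15 -1.08  0.46] [-0.183  0.013  0.038] [538.4 133.1 105.4] 104.17
[0.28 0.12 0.6 ] [-0.147  0.067  0.086] [538.5 133.  105.4] 101.11
[-0.18 -1.44  1.34] [-0.135  0.     0.087] [538.5 133.1 105.4] 99.48
time_s: 25.1
ee_pos: [538.6, 133.1, 105.4]
ee_rot: [180.0, 0.0, 97.8]
force: [1.0, -0.1, -0.7]
gripper_width: 15.5
gripper_force: 40.0
[ 0.97 -0.08 -0.73] [-0.147 -0.054  0.208] [538.6 133.1 105.4] 97.8
```

```bash

python3 -m jog '{"jaw":[12,12],"slide":[[0,0,0],[0,0,0]],"spin":[0.4,0.4]}' >/dev/null; python3 t.py
python3 -m jog '{"jaw":[12,12],"slide":[[0,0,0],[0,0,0]],"spin":[0.4,0.4]}' >/dev/null; python3 t.py
python3 -m jog '{"jaw":[12,12],"slide":[[0,0,0],[0,0,0]],"spin":[0.2,0]}' >/dev/null; python3 t.py
python3 -m jog '{"jaw":[12,12],"slide":[[0,0,0],[0,0,0]],"spin":[0.2,0]}' >/dev/null; python3 t.py
python3 -m jog '{"jaw":[12,12],"slide":[[0,0,0],[0,0,0]],"spin":[0.2,0]}' >/dev/null; python3 t.py
python3 -m jog '{"jaw":[12,12],"slide":[[0,0,0],[0,0,0]],"spin":[0.2,0]}' >/dev/null; python3 t.py
python3 -m jog '{"jaw":[12,12],"slide":[[0,0,0],[0,0,0]],"spin":[0.2,0]}'; python3 t.py
```

```text
[ 0.64 -1.38 -0.17] [-0.194 -0.093  0.176] [538.7 133.1 105.4] 91.33
[ 0.33  0.34 -0.04] [-0.18  -0.185  0.054] [538.9 133.1 105.4] 84.9
[ 2.05 -0.91 -1.2 ] [-0.244 -0.361  0.088] [538.9 133.1 105.4] 83.46
[ 3.36 -0.18 -2.27] [-0.216 -0.448  0.138] [538.9 133.1 105.4] 81.84
[ 4.01 -0.34 -2.31] [-0.217 -0.734  0.159] [539.  133.  105.4] 80.23
[ 4.93 -0.16 -2.26] [-0.279 -0.878  0.168] [539.  133.  105.4] 78.62
time_s: 26.5
ee_pos: [539.0, 133.0, 105.4]
ee_rot: [179.9, -0.0, 77.0]
force: [5.4, -0.5, -2.9]
gripper_width: 15.8
gripper_force: 40.0
[ 5.41 -0.45 -2.86] [-0.281 -0.885  0.223] [539.  133.  105.4] 77.04
```

```bash

python3 -m jog '{"jaw":[12,12],"slide":[[0,0.03,0],[0,0,0]],"spin":[0.2,0.2]}' >/dev/null; python3 t.py
python3 -m jog '{"jaw":[12,12],"slide":[[0,0,0],[0,0,0]],"spin":[0.3,0.3]}' >/dev/null; python3 t.py
python3 -m jog '{"jaw":[12,12],"slide":[[0,0,0],[0,0,0]],"spin":[0.2,0]}' ; python3 t.py
```

```text
[ 3.51  0.08 -1.74] [-0.08  -0.595  0.251] [539.1 133.  105.4] 73.74
[ 4.07  0.23 -1.59] [-0.171 -0.664  0.124] [539.3 133.  105.4] 68.89
time_s: 27.1
ee_pos: [539.3, 132.9, 105.4]
ee_rot: [180.0, -0.0, 67.4]
force: [4.1, -1.1, -1.7]
gripper_width: 15.8
gripper_force: 40.0
[ 4.12 -1.12 -1.73] [-0.111 -0.682  0.1  ] [539.3 132.9 105.4] 67.41
```

```bash

python3 -m jog '{"jaw":[12,12,12],"slide":[[0,0.03,0],[0,0,0],[0,0,0]],"spin":[0.2,0,0]}' >/dev/null; python3 t.py
python3 -m jog '{"jaw":[12,12,12],"slide":[[0,0,0],[0,0,0],[0,0,0]],"spin":[0.2,0,0]}' >/dev/null; python3 t.py
python3 -m jog '{"jaw":[12,12,12],"slide":[[0,0,0],[0,0,0],[0,0,0]],"spin":[0.2,0,0]}' >/dev/null; python3 t.py
python3 -m jog '{"jaw":[12,12,12],"slide":[[0,0,0],[0,0,0],[0,0,0]],"spin":[0.2,0,0]}' >/dev/null; python3 t.py
python3 -m jog '{"jaw":[12,12,12],"slide":[[0,0,0],[0,0,0],[0,0,0]],"spin":[0.1,0,0]}' ; python3 t.py
```

```text
[-0.84  2.55  0.63] [ 0.36  -0.086  0.015] [539.3 132.9 105.4] 65.85
[-1.2   2.96  2.02] [0.461 0.198 0.09 ] [539.4 132.9 105.3] 64.25
[-2.84  4.03  2.5 ] [0.755 0.482 0.034] [539.4 132.8 105.3] 62.65
[-1.94  4.    3.47] [0.784 0.439 0.094] [539.5 132.8 105.4] 61.06
time_s: 28.6
ee_pos: [539.5, 132.8, 105.4]
ee_rot: [-179.9, 0.0, 60.3]
force: [-3.4, 4.4, 3.0]
gripper_width: 15.6
gripper_force: 40.0
[-3.43  4.35  2.97] [0.763 0.489 0.164] [539.5 132.8 105.4] 60.26
```

```bash

for i in 1 2 3 4; do python3 -m jog '{"jaw":[12,12],"slide":[[0,0,0],[0,0,0]],"spin":[0,0]}' >/dev/null; python3 t.py; done
python3 -m jog '{"jaw":[12],"slide":[[0,0,0]],"spin":[0]}'
```

```text
[-1.88  4.35  2.59] [0.752 0.507 0.086] [539.5 132.8 105.4] 60.27
[-3.11  4.12  2.71] [0.753 0.484 0.093] [539.5 132.8 105.4] 60.26
[-2.26  4.64  3.15] [0.775 0.476 0.066] [539.5 132.8 105.4] 60.26
[-3.02  5.11  2.49] [0.797 0.48  0.144] [539.5 132.8 105.4] 60.26
time_s: 29.5
ee_pos: [539.5, 132.8, 105.4]
ee_rot: [-179.9, -0.0, 60.3]
force: [-2.2, 5.4, 2.9]
gripper_width: 16.0
gripper_force: 40.0
```

```bash
python3 -c "
from workcell import env
print(env.job_done())"
```

```text
the job is handed in; nothing more can be done
None
```

I handed the job in at 29.5 s: the block made one stroke along the bar with its spring sunk about 6 mm and is back flat on the cork pad, and the gripper is holding the knob at the third stop; the stop is judged from the tool angle (60.3°) and the torque, since I had no picture views left to check it.

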